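# Bring the board to the contact head and hold the cam at full throw

### The job

Slide the carriage with the small purple board along its track by the blue grip until the board's middle is in line with the middle of the black contact block (white lines in line), then let go of the carriage. Only then swing the red-knobbed cam lever to its highest lift point, where the contact block stands furthest out towards the board and the lever lies over the red mark, and keep holding it there: the lever springs back if let go, and past that point the contacts draw back again. Finish while still holding the lever, and leave the other things on the bench alone.

Things in the scene. Friction and masses are not known exactly. Their poses are not given: they have to be found in the camera images.
- track: Fixed aluminium slide track, 76 x 210 mm, 8 mm thick with low steel rails and end stops up to 21 mm high; origin at the centre of its underside on the bench. The carriage slides along its y axis; the contact head stands on its -x side. Its position and yaw vary. A white rail runs across the bench 0.36 m up behind the track (x about 0.67 to 0.73, from y 0.13 to -0.48): come to the track from the front, not from the left along the rail.
- carriage (a joint): Slide of the black carriage (58 x 76 mm, top 21 mm above the bench) along the track's +y axis, 0 to 0.11 m; at value q the carriage's middle is at y = q - 0.055 in the track's frame. Stays where it is left; about 2 N friction. Starts near 0.
- carriage_grip (a point): Point on the axis of the carriage's upright round blue grip, 60 mm above the bench. The grip is 17 mm in diameter, its blue part reaches from 28 to 74 mm above the bench; it is 21 mm to the +x side of the carriage's middle and has the same y along the track. Nothing beside it is higher than 33 mm.
- board_edge (a point): Middle of the board's long edge that faces the contact head, 23 mm above the bench. The purple board (30 x 62 mm) is clipped fast in the carriage; axes as the track's, y along the track.
- contact_head: Fixed contact head: grey plate 136 x 90 mm, 8 mm thick, with the cam and the contact block; origin on the bench exactly under the cam's pivot axis, axes parallel to the track's; +x points from the pivot to the track, and the contact block's middle is at y = 0. Its place along the track varies. The red mark lies on the plate on the -x side of the pivot, 56 to 78 mm from it.
- contact_block (a joint): Lift of the cam: travel of the black contact block (46 mm wide, top 29 mm above the bench) along the head's +x towards the board, driven only by the cam: 0.008 m times the sine of the lever angle; greatest, 0.008 m, at lever angle 1.57 rad.
- contact_tip (a point): Middle of the row of brass contact tips at the front of the contact block, 23 mm above the bench; moves with the block.
- cam_lever (a joint): Angle of the cam lever about the vertical pivot, rad, growing clockwise seen from above, stops at 0 and 2.2. At 0 the lever points along the head's -y, at 1.57 (highest lift) along the head's -x, over the red mark. A spring pulls it back towards 0 (0.12 N m per rad) against 0.05 N m friction, so that about 4 N at the knob swings it and, let go, it falls back to about 0.4. Starts between 0 and 0.35.
- lever_knob (a point): Point on the axis of the upright round red knob on the lever's end, 65 mm above the bench and 60 mm from the pivot axis. The knob is 17 mm in diameter and reaches from 36 to 80 mm above the bench; the flat lever arm below it is 12 mm wide, its top 36 mm above the bench.
- cam_pivot (a point): Point on the cam's pivot axis, on top of the hub, 40 mm above the bench.
- cup_1: Bystander: light grey dish with bits in it, 54 mm across, 18 mm high, to the right of the head; origin at the centre of its underside. Not to be moved.
- bottle_1: Bystander: small amber dropper bottle, 33 mm across, 102 mm high, behind the track; origin at the centre of its underside. Not to be moved.
- screwdriver_0: Bystander: red-handled screwdriver, 136 mm long, 15 mm thick, lying to the right behind the track; origin under its middle. Not to be moved.
- wick_reel_1: Bystander: green reel, 49 mm across, 12 mm high, left of the iron stands; origin at the centre of its underside. Not to be moved.
- loupe: Bystander: black eye loupe, 36 mm across, 34 mm high, left of the iron stands; origin at the centre of its underside. Not to be moved.

How it is judged:
By the outcome, as a careful person would: the job done as asked, in the order asked, and still so for the second after the job is handed in, while the arm keeps its last pose, push and grip.
It also fails if it takes over 48 s, if anything falls off the work surface, if the arm or the gripper's body presses on something with over 40 N, if the wrist force passes 120 N, or if a joint passes its speed limit or range.

### The arm

A 7-joint arm with a two-finger parallel gripper is mounted at the origin on a cart in front of the work surface, level with it; the furniture and walls round the work are solid. World frame = base frame: x ahead of the robot, y to its left, z up, the work surface at z = 0. Lengths are in m, angles in rad, forces in N, time in s.
With the tool pointing down it reaches from about 0.4 to 0.9 m from the base axis. Payload 5.6 kg.
Tool frame: the origin (TCP) lies midway between the tips of the shut fingers; the grasp point (between the pads) lies 19 mm behind it; z points along the fingers, y is the line along which they close (so a half turn about z gives the same grasp; the last joint's range is limited). The gripper opens to 92 mm and grips with 3 to 60 N. Pads are 20 mm wide; open, the fingers measure 128 mm over their backs; the gripper's body (75 mm by 189 mm) begins 69 mm behind the grasp point.
Start: joints at [-1.386, 0.468, -0.012, 1.603, 0.006, 1.071, -0.056], TCP at [0.147, 0.633, 0.215] pointing down, gripper open.
Joint ranges: [-2.53, 2.53], [-0.31, 2.02], [-1.57, 1.55], [0.28, 2.44], [-1.29, 4.43], [0.15, 1.84], [-2.92, 2.92]. Speed limits (rad/s): [2.57, 2.57, 3.14, 3.14, 3.14, 3.14, 3.14].

### API

Orientations are given as a 3x3 rotation matrix whose columns are the frame's x, y, z axes.
In Python, from station import env, effector, solver, viewer, workorder, search_frame, tip_of gives the robot as it stands. Calls block until the motion is done:
- env.reach(position, orientation): joint-space move of the TCP to a pose.
- env.movel(position, frame=None, rate=0.15): straight line of the TCP; frame=None keeps the orientation; rate is the mean speed in m/s.
- env.goto_joints(angles): joint-space move.
- effector.release() and effector.grasp(squeeze=None): open the fingers fully, or close them until they stop; squeeze is the grip in N (None keeps the last).
- env.pause(seconds).
- solver.inverse_kinematics(position, orientation): joint angles nearest the present ones, or None.
- env.sense(): the state.
- viewer.read_camera(name): name is "scene" or "top" or "wrist"; returns (picture, depth): 384x512x3 uint8, red, green, blue; 384x512 float32, m along the optical axis (not along the pixel's ray), 0 where there is no reading.
- viewer.camera_info(name): a dict with "intrinsics" (3x3 intrinsics, pixels), "dist_coeffs" ([k1, k2, p1, p2, k3] as OpenCV has them; the pictures are not rectified), "eye" and "rotation" of the camera in the world; the wrist camera has in their place "T_tool_cam" (4x4, takes a point from camera to tool coordinates, whose origin is the TCP and whose axes are the flange's). Camera axes: x right, y up, looking along -z (the intrinsics and any distortion apply to the point x, -y, -z); pixel columns grow to the right and rows downward; lengths in m; the calibration is good to about 2 mm. A picture is of the moment at which its call begins: read the wrist's pose just before it. camera_info takes no time and is no camera call.
A pose or a line that the arm cannot do raises env.PlanningError and nothing moves.
- workorder.finish_job(): hands the job in; it is judged then, once.
Trained networks look in the newest picture that a camera, given by its name, has taken for a name from the list of things; names that differ only in an ending like _2 or _b are one class to them, and where a whole thing is asked for, a point or a joint stands for the part that bears it (a point fixed in the world has none). Each returns a list of dicts, best first, with "score" (0 to 1); they miss things now and then, are a little off and sometimes report something else, mostly with a low value. They report only what shows in the picture. A call takes as long as a camera call.
- search_frame(camera, name): "at" ([x, y, z] in m, in world coordinates, good to about 4 mm: the middle of the surface that is visible of it).
- tip_of(camera, name): "at" ([x, y, z] in m, in world coordinates, good to about 4 mm: a listed point, or the origin of a listed thing).
The state is a dict: "t": time; "joint_positions": joint angles; "joint_velocities": joint speeds; "tau": joint torques, N m; "ee_pos": TCP position; "tcp_rot": TCP orientation; "wrist_force": force on the tool from outside, world axes, zero at the start; "moment": the same for the moment, N m; "gripper_width": finger opening in m; "grasp_force": force on a finger pad.
Only numpy, scipy, OpenCV 4.12 (cv2) and the standard library are available. Lean on these libraries where they do the work, as an engineer would, in place of code of your own. Each camera call takes 0.05 s, during which the arm holds its last target. There are 200 camera calls.

## Working session

There is one attempt and no reset: what is moved stays moved. The work goes in short steps, each a Python script; the robot and the scene stay as the last script left them, time stands still between calls to the robot, and variables do not carry over. Pictures are saved under pics/ and viewed, at most 10 in all, crops included, and the job is handed in when it is done.

```bash
mkdir -p pics; python3 - <<'E'
from station import env, effector, solver, viewer, workorder, search_frame, tip_of
import cv2,numpy as np
np.set_printoptions(precision=4,suppress=True)
for c in ["top","scene"]:
    p,d=viewer.read_camera(c); cv2.imwrite(f"pics/{c}0.png",p[:,:,::-1])
    i=viewer.camera_info(c); print(c,i["eye"],i["rotation"],i["intrinsics"],i["dist_coeffs"])
    for n in ["track","carriage_grip","board_edge","contact_head","contact_tip","lever_knob","cam_pivot","bottle_1","cup_1","screwdriver_0"]:
        print(n,[(np.array(r["at"]),round(r["score"],2)) for r in tip_of(c,n)[:2]])
print(env.sense()["t"])
E
```

```text
top [ 0.3632 -0.0856  1.8461] [[-0.0222  0.9963 -0.0834]
 [-0.9997 -0.0227 -0.0052]
 [-0.0071  0.0833  0.9965]] [[499.0837   0.     259.9739]
 [  0.     499.0837 191.4394]
 [  0.       0.       1.    ]] [-0.1886  0.      0.      0.      0.    ]
track [(array([ 0.5345, -0.3202, -0.0018]), 0.87), (array([ 0.3717, -0.5236, -0.0014]), 0.74)]
carriage_grip [(array([ 0.5453, -0.3688,  0.0581]), 0.84), (array([ 0.5011, -0.3129,  0.0253]), 0.35)]
board_edge [(array([ 0.4976, -0.3496,  0.0212]), 0.88), (array([ 0.5948, -0.4918,  0.0025]), 0.42)]
contact_head [(array([ 0.4439, -0.2972, -0.0005]), 0.73)]
contact_tip [(array([ 0.4998, -0.3091,  0.0274]), 0.5)]
lever_knob [(array([ 0.4944, -0.3503,  0.0195]), 0.46), (array([ 0.4259, -0.3519,  0.0617]), 0.45)]
cam_pivot [(array([ 0.4425, -0.2964,  0.0375]), 0.52)]
bottle_1 [(array([ 0.7218, -0.2922,  0.0018]), 0.52)]
cup_1 [(array([ 0.372 , -0.5236, -0.0031]), 0.56)]
screwdriver_0 [(array([ 0.5951, -0.4914,  0.0028]), 0.61)]
scene [-0.3477  0.5821  0.6438] [[-0.5989  0.3785 -0.7058]
 [-0.8008 -0.2751  0.532 ]
 [ 0.0072  0.8838  0.4678]] [[384.7407   0.     253.5918]
 [  0.     384.7407 192.5757]
 [  0.       0.       1.    ]] [0.003 0.    0.    0.    0.   ]
track [(array([ 0.5359, -0.3167,  0.0025]), 0.71), (array([ 0.4444, -0.2938, -0.004 ]), 0.31)]
carriage_grip [(array([ 0.5474, -0.3698,  0.06  ]), 0.57), (array([ 0.5945, -0.4895,  0.0012]), 0.28)]
board_edge [(array([ 0.4964, -0.353 ,  0.019 ]), 0.63)]
contact_head [(array([ 0.4446, -0.2966, -0.0031]), 0.79)]
contact_tip [(array([ 0.4457, -0.2935,  0.0445]), 0.62), (array([ 0.5044, -0.3166,  0.02  ]), 0.5)]
lever_knob [(array([ 0.4189, -0.3483,  0.0654]), 0.53)]
cam_pivot [(array([ 0.3282,  0.3084, -0.0022]), 0.21)]
bottle_1 [(array([ 0.728 , -0.2884,  0.0025]), 0.51)]
cup_1 []
screwdriver_0 [(array([ 0.5928, -0.4857, -0.0016]), 0.47)]
1.1
```

View pics/top0.png

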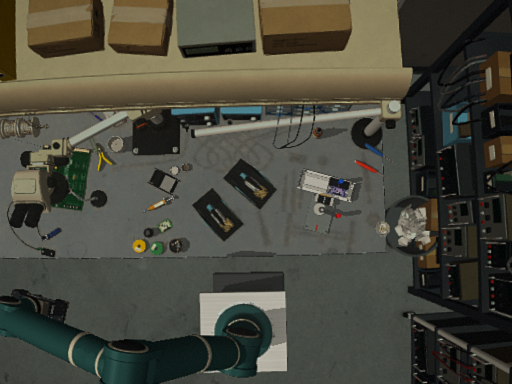

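View pics/scene0.png

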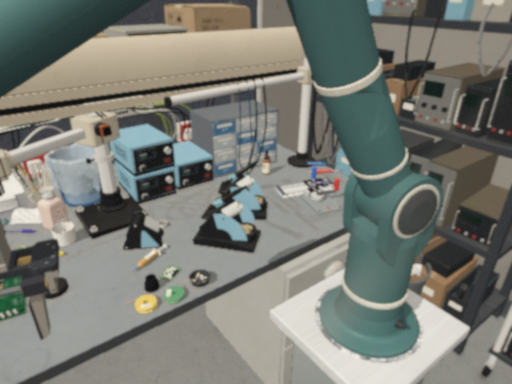

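```bash
cat > h.py <<'E'
from station import env, effector, solver, viewer, workorder, search_frame, tip_of
import cv2,numpy as np
np.set_printoptions(precision=4,suppress=True)
def R(a): # tool down, tool y axis along world angle a
    y=np.array([np.cos(a),np.sin(a),0]); z=np.array([0,0,-1.]); return np.c_[np.cross(y,z),y,z]
def look(names,tag=None):
    s=env.sense(); p,d=viewer.read_camera("wrist")
    if tag: cv2.imwrite(f"pics/{tag}.png",p[:,:,::-1])
    for n in names: print(n,[(np.array(r["at"]),round(r["score"],2)) for r in tip_of("wrist",n)[:2]])
    return s,p,d
def wrist_T(s):
    T=np.eye(4);T[:3,:3]=s["tcp_rot"];T[:3,3]=s["ee_pos"]; return T@np.array(viewer.camera_info("wrist")["T_tool_cam"])
def pt(s,d,u,v,z=None): # world point of pixel, by depth or by plane height z
    i=viewer.camera_info("wrist");K=np.array(i["intrinsics"])
    x,y=cv2.undistortPoints(np.array([[[u,v]]],float),K,np.array(i["dist_coeffs"]))[0,0]
    T=wrist_T(s);r=T[:3,:3]@[x,-y,-1];o=T[:3,3]
    k=d[int(v),int(u)] if z is None else (z-o[2])/r[2]
    return o+k*r
E
python3 - <<'E'
from h import *
s=env.sense(); R0=s["tcp_rot"]; print(R0)
def retract():
    for r in (.42,.45,.48):
        for z in (.38,.35,.32):
            p=np.array([r*np.cos(1.345),r*np.sin(1.345),z]); q=solver.inverse_kinematics(p,R0)
            if q is not None: return q
q=np.array(retract()); print(q)
env.goto_joints(q); q2=q.copy(); q2[0]=0.62; env.goto_joints(q2)
s=env.sense(); print(s["ee_pos"],s["tcp_rot"],s["t"])
for a in (1.28,1.28-np.pi):
    print(a,solver.inverse_kinematics([.48,-.33,.30],R(a)),solver.inverse_kinematics([.546,-.37,.041],R(a)))
print(viewer.camera_info("wrist"))
E
```

```text
[[-0.9742  0.2259  0.0001]
 [ 0.2259  0.9742  0.0001]
 [-0.0001  0.0001 -1.    ]]
[-1.3887 -0.074  -0.0337  1.8913 -0.0025  1.3242 -0.0788]
[ 0.3314 -0.2581  0.38  ] [[ 0.6162  0.7876  0.0001]
 [ 0.7876 -0.6162  0.0001]
 [ 0.0001  0.     -1.    ]] 4.7083
1.28 [ 0.6079  0.2827 -0.0781  1.6707  0.0235  1.1891  1.8041] [ 0.6451  0.6921 -0.141   1.6775  0.1278  0.781   1.7252]
-1.861592653589793 [ 0.5754  0.2806 -0.0379  1.6729  0.0113  1.1883 -1.3268] [ 0.5359  0.6841  0.0126  1.6859 -0.0114  0.7717 -1.3078]
{'intrinsics': array([[313.562 ,   0.    , 254.1702],
       [  0.    , 313.562 , 188.4675],
       [  0.    ,   0.    ,   1.    ]]), 'dist_coeffs': array([0.0121, 0.    , 0.    , 0.    , 0.    ]), 'T_tool_cam': array([[ 0.0007,  0.959 ,  0.2835,  0.0805],
       [ 1.    , -0.0005, -0.0006,  0.0001],
       [-0.0004,  0.2835, -0.959 , -0.1695],
       [ 0.    ,  0.    ,  0.    ,  1.    ]])}
```

```bash
python3 - <<'E'
from h import *
env.reach([.48,-.33,.28],R(1.28))
s,p,d=look(["track","carriage_grip","board_edge","contact_head","contact_tip","lever_knob","cam_pivot"],"w0")
np.savez("w0.npz",p=p,d=d,pos=s["ee_pos"],rot=s["tcp_rot"]); print(s["t"])
E
```

```text
track [(array([ 0.54  , -0.3206, -0.001 ]), 0.57), (array([ 0.4485, -0.2959,  0.0408]), 0.43)]
carriage_grip [(array([ 0.5434, -0.3669,  0.059 ]), 0.87), (array([ 0.5014, -0.3538,  0.0246]), 0.68)]
board_edge [(array([ 0.5045, -0.352 ,  0.0242]), 0.85)]
contact_head [(array([ 0.4447, -0.2969,  0.0024]), 0.93)]
contact_tip [(array([ 0.503 , -0.3102,  0.023 ]), 0.56)]
lever_knob [(array([ 0.4242, -0.3489,  0.0657]), 0.58)]
cam_pivot [(array([ 0.4464, -0.2977,  0.0403]), 0.57)]
6.3583
```

View pics/w0.png

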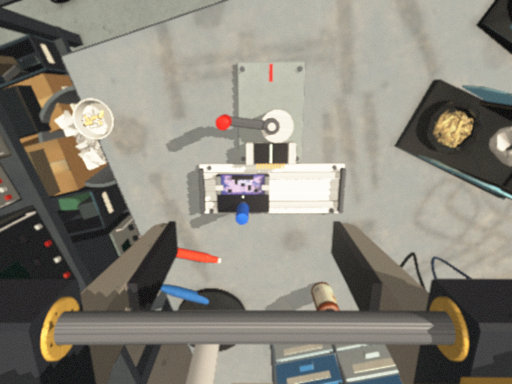

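```bash
python3 - <<'E'
from h import *
f=np.load("w0.npz"); p=f["p"]; s=dict(ee_pos=f["pos"],tcp_rot=f["rot"])
cv2.imwrite("pics/w0c.png",cv2.resize(p[55:225,190:355],None,fx=3.5,fy=3.5,interpolation=cv2.INTER_CUBIC)[:,:,::-1])
E
```

```text
(no output)
```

View pics/w0c.png

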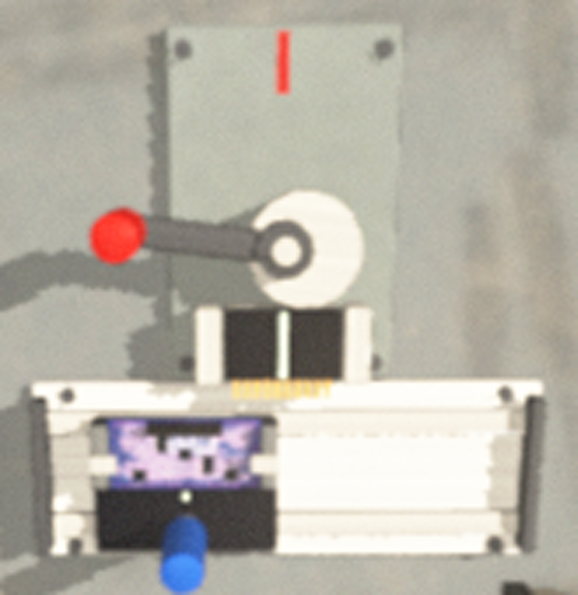

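```bash
python3 - <<'E'
from h import *
f=np.load("w0.npz"); p=f["p"]; d=f["d"]; s=dict(ee_pos=f["pos"],tcp_rot=f["rot"])
c=lambda u,v,z:pt(s,d,190+u/3.5,55+v/3.5,z)
a,b=c(30,383,.008),c(545,383,.008); t=b-a; print("track len",np.linalg.norm(t),"y-angle",np.arctan2(t[1],t[0]))
a,b=c(30,395,.021),c(545,395,.021); t=b-a; print("track len@21",np.linalg.norm(t))
m1,m2,pv,ln=c(283,32,.008),c(283,93,.008),c(286,250,.04),c(283,345,.029)
x=(ln-m1)[:2]; print("x-angle",np.arctan2(x[1],x[0]), "marklen",np.linalg.norm(m1-m2))
th=np.arctan2(t[1],t[0]); yd=np.array([np.cos(th),np.sin(th)])
for n,q in dict(m1=m1,m2=m2,pivot=pv,line=ln,carline=c(185,496,.021),clipmid=c(182.5,465,.023),boardmid=c(189,450,.023),grip=c(184,530,.06),gripbot=c(186,515,.05),knob=c(114,240,.078)).items():
    print(n,q,"along y",q[:2]@yd)
print([pt(s,d,u,v)[2] for u,v in [(271,146),(257,187),(243,197)]])
E
```

```text
track len 0.2111757888873829 y-angle 1.2803866839630047
track len@21 0.2056143128134566
x-angle -0.28423568467138266 marklen 0.02160985412994618
m1 [ 0.372  -0.2745  0.008 ] along y -0.1565226962111735
m2 [ 0.3928 -0.2804  0.008 ] along y -0.15618710842602765
pivot [ 0.4464 -0.2961  0.04  ] along y -0.15583611430599278
line [ 0.4821 -0.3067  0.029 ] along y -0.15581723508559758
carline [ 0.5323 -0.3623  0.021 ] along y -0.19468132163773183
clipmid [ 0.5188 -0.3591  0.023 ] along y -0.1954817552336975
boardmid [ 0.5135 -0.3547  0.023 ] along y -0.19278928896749606
grip [ 0.5333 -0.3615  0.06  ] along y -0.19369292074462327
gripbot [ 0.531  -0.3604  0.05  ] along y -0.1932576980613823
knob [ 0.4229 -0.351   0.078 ] along y -0.21517525313895106
[np.float64(0.029519880135088994), np.float64(0.023808299691545853), np.float64(0.02239116382524209)]
```

```bash
cat >> h.py <<'E'
TH=1.283; yd=np.array([np.cos(TH),np.sin(TH),0]); xd=np.array([np.sin(TH),-np.cos(TH),0])
def W(x,y,z): return x*xd+y*yd+np.array([0,0,z])
E
python3 - <<'E'
from h import *
env.reach(W(.628,-.195,.15),R(TH)); env.movel(W(.628,-.195,.040),rate=.12)
print(env.sense()["wrist_force"]); effector.grasp(15)
s=env.sense(); print(s["gripper_width"],s["grasp_force"],s["ee_pos"]@yd,s["wrist_force"])
g=-.195
env.movel(W(.628,-.156,.040),rate=.04)
s=env.sense(); print(s["gripper_width"],s["ee_pos"]@yd,s["wrist_force"],s["t"])
s,p,d=look([],"w1")
E
```

```text
[ 0.2618 -0.5277  0.1787]
0.01675172934586562 14.99990216922015 -0.1954480783443896 [ 0.3591 -1.2786 -1.0459]
0.016565203643720865 -0.15516550928597567 [0.0702 0.7428 0.0847] 10.725
```

View pics/w1.png

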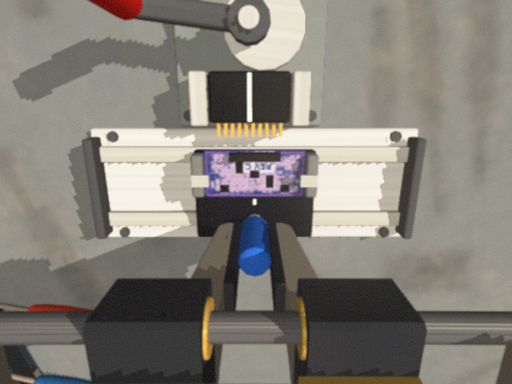

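```bash
cat >> h.py <<'E'
def white(p,u0,u1,v0,v1,thr=150):
    g=p[v0:v1,u0:u1].min(2).astype(float); w=np.clip(g-thr*.6,0,None); V,U=np.mgrid[v0:v1,u0:u1]
    return (w*U).sum()/w.sum(),(w*V).sum()/w.sum()
def measure(s,p,d,b,c):
    B=white(p,*b);C=white(p,*c); pb=pt(s,d,*B,.0295);pc=pt(s,d,*C,.022)
    print(B,C,pb@yd,pc@yd,"off",(pb-pc)@yd); return (pb-pc)@yd
E
python3 - <<'E'
from h import *
s,p,d=look([])
measure(s,p,d,(240,260,78,118),(247,262,197,208))
a=pt(s,d,222.5,97,.029)@yd;b=pt(s,d,280,97,.029)@yd
print("tips mid px 217..282:",(pt(s,d,217,130,.023)@yd+pt(s,d,283,130,.023)@yd)/2,"board mid",(pt(s,d,205,175,.023)@yd+pt(s,d,309,175,.023)@yd)/2, "block ends",(pt(s,d,208,95,.029)@yd+pt(s,d,291,95,.029)@yd)/2)
l,r=pt(s,d,92,133,.008),pt(s,d,418,133,.008);t=r-l;print("yaw",np.arctan2(t[1],t[0]))
E
```

```text
(np.float64(249.02134202823373), np.float64(97.56067286672348)) (np.float64(254.16230979321108), np.float64(201.4596176355833)) -0.15781683689810244 -0.15492781027665944 off -0.0028890266214429893
tips mid px 217..282: -0.1574098159428649 board mid -0.15320449993007135 block ends -0.15755238861321091
yaw 1.2837911119718557
```

```bash
python3 - <<'E'
from h import *
s=env.sense(); env.movel(s["ee_pos"]-.003*yd,rate=.02); env.pause(.2)
s,p,d=look([]); 
measure(s,p,d,(240,260,78,118),(242,258,197,208))
cv2.imwrite("pics/w2c.png",cv2.resize(p[60:250,170:340],None,fx=3.15,fy=3.15,interpolation=cv2.INTER_CUBIC)[:,:,::-1]); print(env.sense()["ee_pos"]@yd)
E
```

```text
(np.float64(254.21394628462812), np.float64(97.31789221725509)) (np.float64(254.29776674937966), np.float64(201.48245303084013)) -0.1577869333565052 -0.15769228441098074 off -9.464894552446557e-05
-0.15801994358363716
```

View pics/w2c.png

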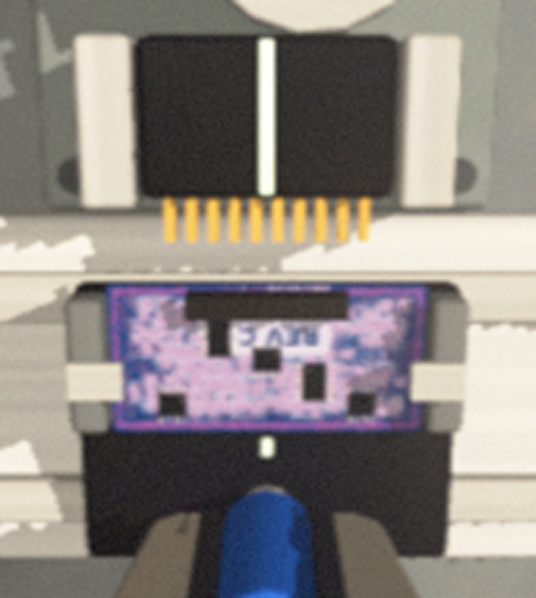

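```bash
python3 - <<'E'
from h import *
effector.release(); s=env.sense(); env.movel(s["ee_pos"]+[0,0,.13],rate=.2)
env.reach(W(.506,-.214,.17),R(TH-np.pi/2-.12))
s,p,d=look(["lever_knob","cam_pivot","contact_head","carriage_grip","board_edge","contact_tip"],"w3")
s=env.sense(); print(s["t"],s["joint_positions"])
for n in ["lever_knob","cam_pivot","contact_head","carriage_grip","board_edge","contact_tip"]:
    for r in tip_of("wrist",n)[:1]: print(n,np.array(r["at"])@xd,np.array(r["at"])@yd)
E
```

```text
lever_knob [(array([ 0.4217, -0.3516,  0.064 ]), 0.7)]
cam_pivot [(array([ 0.4466, -0.2941,  0.0426]), 0.78)]
contact_head [(array([ 0.4479, -0.2978, -0.    ]), 0.92), (array([ 0.4224, -0.3465,  0.0649]), 0.36)]
carriage_grip [(array([ 0.5533, -0.3311,  0.0592]), 0.92)]
board_edge [(array([ 0.5129, -0.316 ,  0.0245]), 0.85)]
contact_tip [(array([ 0.5027, -0.3081,  0.0252]), 0.58), (array([ 0.3714, -0.519 , -0.002 ]), 0.52)]
14.9083 [ 0.3778  0.3546  0.3064  1.9098 -0.1344  0.897   0.3429]
lever_knob 0.504154293626623 -0.21744401168540115
cam_pivot 0.5117094059179419 -0.15524127638971202
contact_head 0.514006146661305 -0.1584201098168951
carriage_grip 0.6245230910381221 -0.16043381426678582
board_edge 0.5814986924885229 -0.15742198269027852
contact_tip 0.5694758661926703 -0.1527420630478321
```

View pics/w3.png

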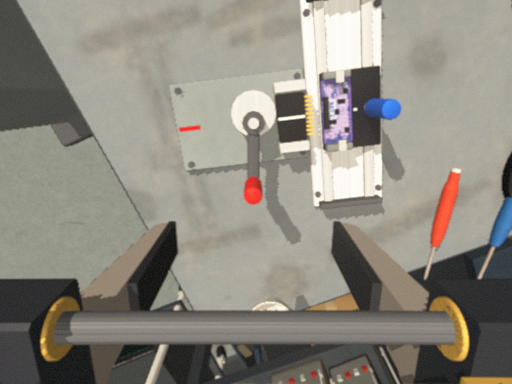

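```bash
cat >> h.py <<'E'
P=np.array([.5125,-.1575])
def lever(phi,r=.06,z=.046):
    return W(P[0]-r*np.sin(phi),P[1]-r*np.cos(phi),z), R(TH-np.pi/2-phi)
def rel(s): 
    v=np.array([s["ee_pos"]@xd,s["ee_pos"]@yd])-P; return np.arctan2(-v[0],-v[1]),np.hypot(*v)
E
python3 - <<'E'
from h import *
p,o=lever(.13); env.reach(p+[0,0,.09],o); env.movel(p,rate=.12)
print(env.sense()["wrist_force"]); effector.grasp(25)
s=env.sense(); print(s["gripper_width"],s["grasp_force"],s["wrist_force"],rel(s),s["t"])
for phi in np.linspace(.13,.6,4)[1:]:
    p,o=lever(phi); env.movel(p,o,rate=.08); s=env.sense(); print(phi,rel(s),s["gripper_width"],s["wrist_force"],s["moment"],s["t"])
E
```

```text
[ 0.5907 -0.0682  0.146 ]
0.016639228177638767 24.99997576698661 [-0.9029 -0.7825 -1.0298] (np.float64(0.1303946180891524), np.float64(0.0600272687408347)) 17.5
0.2866666666666666 (np.float64(0.28684442835902635), np.float64(0.060114318488625515)) 0.016126960256356307 [-0.7883 -0.4596  0.1033] [-0.2081  0.2424 -0.0105] 17.8083
0.4433333333333333 (np.float64(0.43906877109466314), np.float64(0.060212945812480254)) 0.01599475101277596 [-0.4207 -0.4002 -1.1347] [-0.3458  0.3093  0.0021] 18.1167
0.6 (np.float64(0.593588317871395), np.float64(0.060287772269934634)) 0.016418497780692428 [-0.9762 -2.0981  0.0559] [-0.4551  0.4542 -0.0115] 18.425
```

```bash
python3 - <<'E'
from h import *
for phi in np.linspace(.6,1.57,8)[1:]:
    p,o=lever(phi); env.movel(p,o,rate=.08); s=env.sense()
print(phi,rel(s),s["gripper_width"],s["grasp_force"],s["wrist_force"],s["joint_positions"],s["t"])
env.pause(.3); s,p,d=look(["contact_tip","board_edge","cam_pivot","lever_knob","contact_head"],"w4"); print(rel(s))
E
```

```text
1.57 (np.float64(1.562988776629512), np.float64(0.06017193370148946)) 0.0158987945178688 25.000151671702042 [-4.6183 -3.245   0.3749] [ 0.0361  0.5149  0.6361  2.1616 -0.5259  0.6203 -0.8004] 20.4667
contact_tip [(array([ 0.5044, -0.3125,  0.0201]), 0.93)]
board_edge [(array([ 0.5119, -0.3174,  0.0248]), 0.85)]
cam_pivot [(array([ 0.4493, -0.2959,  0.0437]), 0.96)]
lever_knob [(array([ 0.514 , -0.3168,  0.026 ]), 0.65), (array([ 0.3912, -0.2785,  0.0632]), 0.59)]
contact_head [(array([ 0.4485, -0.2989,  0.0004]), 0.74), (array([ 0.4461, -0.2983,  0.0425]), 0.67)]
(np.float64(1.560785094147909), np.float64(0.06018284237554659))
```

View pics/w4.png

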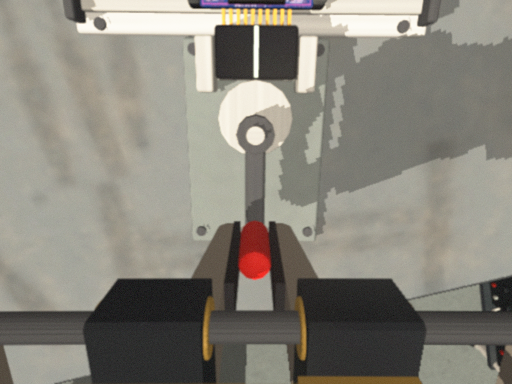

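```bash
python3 - <<'E'
from h import *
s,p,d=look([])
B=white(p,248,264,27,77); B0=white(p,248,264,27,45);B1=white(p,248,264,60,77); H=white(p,246,267,125,146,200)
row=p[165:212].mean(2).mean(0); print(row[236:276].astype(int))
q=lambda u,v,z: (lambda w:np.array([w@xd,w@yd]))(pt(s,d,u,v,z))
print("line",q(*B,.0295),q(*B0,.0295),q(*B1,.0295),"hub",H,q(*H,.04))
for v in (160,175,190,205):
    r=p[v-2:v+3].mean(2).mean(0)[236:276]; g=np.diff(r); l=236+.5+np.argmin(g[:20]); rr=236+.5+20+np.argmax(g[20:]); print(v,l,rr,q((l+rr)/2,v,.036))
E
```

```text
[172 172 173 173 173 172 172 171 156 126 107 104 106 106 106 105 104 103
 102 101 101 101 102 102 101  98  90  85 109 149 170 173 172 172 172 172
 171 171 171 171]
line [ 0.556  -0.1578] [ 0.5638 -0.1578] [ 0.5475 -0.1578] hub (np.float64(254.9563868749533), np.float64(135.29744375513866)) [ 0.5118 -0.1578]
160 244.5 264.5 [ 0.497  -0.1577]
175 244.5 264.5 [ 0.4881 -0.1578]
190 244.5 264.5 [ 0.4788 -0.1579]
205 244.5 263.5 [ 0.4693 -0.1577]
```

```bash
python3 - <<'E'
from h import *
p=cv2.imread("pics/w3.png")[:,:,::-1]; s=dict(ee_pos=W(.506,-.214,.17),tcp_rot=R(TH-np.pi/2-.12))
cv2.imwrite("pics/w3c.png",cv2.resize(p[60:160,265:400],None,fx=5.5,fy=5.5,interpolation=cv2.INTER_CUBIC)[:,:,::-1])
E
```

```text
(no output)
```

View pics/w3c.png

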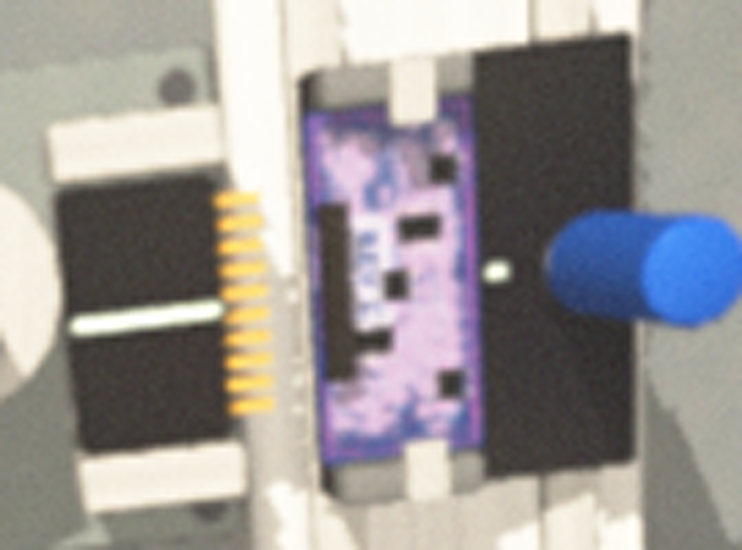

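```bash
python3 - <<'E'
from h import *
s=dict(ee_pos=W(.506,-.214,.17),tcp_rot=R(TH-np.pi/2-.12))
for u,v,z in [(75,326,.0295),(222,309,.0295),(497,271,.022),(243,304,.023)]:
    w=pt(s,None,265+(u+.5)/5.5-.5,60+(v+.5)/5.5-.5,z); print(w@xd,w@yd)
# board corners
for a,b in [((306,113),(322,465)),((470,97),(484,448))]:
    print((sum(pt(s,None,265+(u+.5)/5.5-.5,60+(v+.5)/5.5-.5,.023)@yd for u,v in (a,b)))/2)
s,p,d=look([]) 
for v in (2,5): 
    r=p[v].astype(int); print(v,[tuple(r[u]) for u in list(range(184,200,2))+list(range(316,334,2))])
E
```

```text
0.536035145141249 -0.15805247115325205
0.5618917067985935 -0.15823714727664046
0.6121240590082483 -0.15812561629785216
0.5666572606443459 -0.15832278527383492
-0.1581265336430745
-0.15875541570857626
2 [(np.int64(244), np.int64(237), np.int64(223)), (np.int64(242), np.int64(236), np.int64(220)), (np.int64(159), np.int64(150), np.int64(137)), (np.int64(83), np.int64(80), np.int64(73)), (np.int64(83), np.int64(81), np.int64(77)), (np.int64(81), np.int64(78), np.int64(75)), (np.int64(79), np.int64(77), np.int64(70)), (np.int64(68), np.int64(68), np.int64(66)), (np.int64(98), np.int64(95), np.int64(89)), (np.int64(93), np.int64(90), np.int64(82)), (np.int64(89), np.int64(85), np.int64(77)), (np.int64(92), np.int64(87), np.int64(81)), (np.int64(94), np.int64(92), np.int64(85)), (np.int64(169), np.int64(161), np.int64(146)), (np.int64(185), np.int64(175), np.int64(158)), (np.int64(188), np.int64(178), np.int64(164)), (np.int64(210), np.int64(200), np.int64(180))]
5 [(np.int64(244), np.int64(238), np.int64(224)), (np.int64(245), np.int64(239), np.int64(226)), (np.int64(236), np.int64(231), np.int64(211)), (np.int64(88), np.int64(84), np.int64(79)), (np.int64(30), np.int64(29), np.int64(30)), (np.int64(37), np.int64(33), np.int64(33)), (np.int64(40), np.int64(32), np.int64(35)), (np.int64(36), np.int64(36), np.int64(39)), (np.int64(55), np.int64(52), np.int64(48)), (np.int64(50), np.int64(47), np.int64(44)), (np.int64(54), np.int64(51), np.int64(50)), (np.int64(48), np.int64(44), np.int64(42)), (np.int64(152), np.int64(143), np.int64(132)), (np.int64(192), np.int64(181), np.int64(165)), (np.int64(189), np.int64(180), np.int64(163)), (np.int64(208), np.int64(197), np.int64(178)), (np.int64(246), np.int64(241), np.int64(227))]
```

Aligned within about 0.2 mm after letting go, with the lever held at 1.57 rad over the mark.

```bash
python3 - <<'E'
from h import *
s=env.sense(); print(s["t"],rel(s),s["grasp_force"]); print(workorder.finish_job())
E
```

```text
21.1667 (np.float64(1.5603110690787338), np.float64(0.06017730362312781)) 25.000037618447095
the job is handed in; nothing more can be done
None
```

The job is handed in at 21.2 s: the board is in line with the contact block to about 0.2 mm (measured after letting go of the carriage), and the arm is still holding the cam lever at about 1.56 rad, over the red mark; no verdict was returned.

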